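# Load a battery into the contact tester the right way round

## Task

Stand the lying battery upright in the nest of the test fixture, its red terminal on the side of the red block, and let go of it; only then swing the contact arm down until it lies closed on the terminals. Set the battery down gently, do not drop it, and leave the multimeter, tape roll and screwdriver where they are.

Things in the scene. Friction and masses are not known exactly. Their poses are not given: they have to be found in the camera images.
- battery: Black and blue block, 100 mm tall (foot to grey top), 90 wide, 56 thick, about 0.55 kg. Starts lying on a narrow side, top end pointing roughly away from the robot. Origin: centre of the side it lies on. x: foot to top (up when it stands), y: thickness, z: width, from black to red terminal (up at the start). It reaches x -50 to 50, y -28 to 28, z 0 to 90 mm
- battery_foot (a point): Centre of the battery's foot (56 x 90 mm end face away from the terminals); axes as the battery's
- red_terminal (a point): Centre of the outer face of the red terminal (18 mm across, 10 mm high, on a red patch of the grey top). It and the black one, alike, stand on the top face 28 mm either side of its middle, along the battery's z, and reach x = 60 mm in the battery's frame
- test_fixture: Fixed aluminium plate, 260 x 150 x 14 mm, with the nest, two end blocks and a blue hinged contact arm. Origin under the nest's centre, on the table; x from the nest to the arm's hinge (roughly away from the robot), y left, z up. Plate: x -105 to 155 mm. Two blue hinge cheeks at x 98 to 132, y 21 to 31 either side, up to z = 159
- nest (a point): Centre of the nest's floor, 14 mm above the table, axes as the fixture's. It takes the battery's foot with the 90 mm along x, the 56 mm along y, between two white lips (70 mm long, 64 mm apart, 14 mm high) and, at its ends in x, the red and the black block (100 mm between them): 4 to 5 mm play all round
- red_block: Red end block of the nest, 24 (x) x 44 (y) x 50 mm high, 62 mm from the nest's centre along the fixture's x: at the near or the far end, which changes from start to start. Origin: centre of its underside, 14 mm above the table
- black_block: Black plastic end block, same size, at the other end of the nest. Origin: centre of its underside
- contact_arm (a joint): Hinge of the blue contact arm (bar 30 mm wide, 14 thick, copper pads below). 0 = closed: level, pads on both terminals of a seated battery (stop at -0.04 without one); grows as it opens up and away from the robot, 1.57 = upright, stop 1.9. Starts at 1.6 to 1.85. Friction holds it above about 1.2 rad (1 to 2 N at the handle moves it); below 1.0 it sinks shut by itself, slowly
- contact_hinge (a point): Point on the hinge axis, 115 mm from the nest's centre along the fixture's x and 140 mm above the table; the axis runs along the fixture's y
- contact_handle (a point): Centre of the black round cross bar at the arm's free end (14 mm diameter, 100 mm long, parallel to the fixture's y), 200 mm from the hinge axis; its bar is in line with the arm
- multimeter: Yellow multimeter lying flat, 160 x 78 x 34 mm, bystander. Origin: centre of its underside
- tape_roll: Orange tape roll lying flat, 90 mm across, 24 mm high, bystander. Origin: centre of its underside
- screwdriver: Screwdriver 200 mm long lying on the table, bystander. Origin: its underside, mid-length
Mind the look-alikes: they are no part of the job. What is meant by the battery is not purple, and is the smaller of those in its own colour.

How it is judged:
By the outcome, as a careful person would: the job done as asked, in the order asked, and still so for the second after the job is handed in, with the robot touching nothing.
It also fails if it takes over 72 s, if anything falls off the work surface, if the arm or the gripper's body presses on something with over 40 N, if the wrist force passes 120 N, or if a joint passes its speed limit or range.

## Robot

A 6-joint arm with a two-finger parallel gripper is mounted at the origin on the work surface. World frame = base frame: x ahead of the robot, y to its left, z up, the work surface at z = 0. Lengths are in m, angles in rad, forces in N, time in s.
With the tool pointing down it reaches from about 0.4 to 0.825 m from the base axis. Payload 7 kg.
Tool frame: the origin (TCP) lies at the very end of the fingers, on their centre line; the grasp point (between the pads) lies grip_point_offset behind it (grip_point_offset is the distance from the TCP to the grasp point, in m); z points along the fingers, y is the line along which they close (so a half turn about z gives the same grasp; the last joint's range is limited). The gripper opens to 88 mm and grips with 3 to 60 N. Pads are 19 mm wide; open, the fingers measure 130 mm over their backs; the gripper's body (78 mm by 193 mm) begins 47 mm behind the grasp point.
Start: joints at [-0.915, 0.359, 0.012, 0, -1.224, -0.288], TCP at [0.243, -0.63, 0.227] pointing down, gripper open.
Joint ranges: [-3.07, 3.07], [-1.43, 2.12], [-1.02, 1.25], [-3.03, 1.67], [-3.05, -0], [-3.03, 3.03]. Speed limits (rad/s): [2.39, 2.39, 3.01, 3.14, 3.14, 3.14].

## Interface

Orientations are given as [roll, pitch, yaw] about the fixed x, y, z axes, in that order (R = Rz(yaw) Ry(pitch) Rx(roll)).
In Python, from plant import observe, camera, close_job, grip_point_offset gives the robot as it stands. The module is installed in compiled form; this text tells all that it offers.
- The arm moves only by the tool send_rows, never from a script. Its argument "series" is a list of rows, each a list of 3 entries, a list of its own where there are three numbers: the shift along the world's x, y, z in mm, then the turn about the world's z in degrees, then the closure in counts, from 0 (fully open) to 255 (shut). A call has 1 to 12 rows; each row is the pose to reach, as a shift and turn from the pose commanded when the call began; what a row does not reach only later rows make up. A row lasts 1/8 s, in which the tool goes at most 62.5 mm and 10.7 degrees, less where a joint would pass 70% of its speed; a pose out of reach is approached as far as the arm can. A call with a gripper value outside its range is refused whole. The fingers move at their own pace and stop on an object; "force" is the grip in N (left out, the last holds). Time passes only in rows, so rows that repeat a pose let the fingers close. It gives the time, the measured TCP pose, the force, the opening and the grip force at its end, in the units of the state.
- observe(): the state, without advancing time (a new reading comes with each control period).
- camera(name): name is "scene" or "top"; returns a dict with "pixels" (480x640x3 uint8, blue, green, red), "mtx" (3x3 intrinsics, pixels), "cam_to_world" (4x4, takes a point from camera to world coordinates). Camera axes: x right, y down, z forward; pixel columns grow to the right and rows downward; lengths in m; the calibration is good to about 2 mm. A picture is of the moment at which its call begins. There is no depth.
- close_job(): hands the job in; it is judged then, once.
The state is a dict: "t": time; "joint_positions": joint angles; "dq": joint speeds; "joint_torque": joint torques, N m; "eef_pos": TCP position; "tool_rot": TCP orientation; "contact_force": force on the tool from outside, world axes, zero at the start; "ft_torque": the same for the moment, N m; "grip_width": finger opening in m; "grasp_force": force on a finger pad.
Only numpy, scipy, OpenCV 4.12 (cv2) and the standard library are available. Lean on these libraries where they do the work, as an engineer would, in place of code of your own. Each camera call takes 0.05 s, during which the arm holds its last target. There are 200 camera calls.

## Working session

There is one attempt and no reset: what is moved stays moved. The work goes in short steps, Python scripts to look and compute and a tool call to move; the robot and the scene stay as the last step left them, time stands still between calls to the robot, and variables do not carry over. Pictures are saved under pics/ and viewed, at most 10 in all, crops included, and the job is handed in when it is done.

Besides the shell and the picture viewer there is one more tool, called after "Call:" in YAML: its name, and indented under it one key for each argument. send_rows: Moves the arm, as the interface text tells. Its arguments: {"type":"object","properties":{"series":{"type":"array"},"force":{"type":"number"}},"required":["series"]}

```bash
mkdir -p pics; python3 - <<'E'
from plant import *
import cv2
print(observe(), grip_point_offset)
for n in("scene","top"):
    c=camera(n);cv2.imwrite(f"pics/{n}0.png",c["pixels"]);print(n,c["mtx"].tolist(),c["cam_to_world"].round(4).tolist())
E
```

```text
{'t': 0.0, 'joint_positions': array([-9.14908191e-01,  3.59406058e-01,  1.11272937e-02, -3.93041605e-04,
       -1.22412033e+00, -2.88126098e-01]), 'dq': array([-0.00119869,  0.00046273, -0.00077627, -0.00016465,  0.001302  ,
       -0.00124427]), 'joint_torque': array([ 3.63186173e-04, -5.82717276e+01,  2.93063056e+01,  6.99750915e+00,
        7.07254512e-03, -1.53140181e-04]), 'eef_pos': array([ 0.24252385, -0.62942297,  0.22563235]), 'tool_rot': array([ 3.13995095e+00, -1.01228847e-04, -2.77396437e+00]), 'contact_force': array([-0.40559947, -0.17382377,  1.39827852]), 'ft_torque': array([-0.02802427,  0.00219981, -0.00865626]), 'grasp_force': 0.0, 'grip_width': 0.08771836350036918} 0.0188
scene [[447.37368719971266, 0.0, 317.935604572906], [0.0, 447.37368719971266, 237.84481438051293], [0.0, 0.0, 1.0]] [[-0.7551, 0.4855, -0.4406, 0.9671], [0.6553, 0.5773, -0.4871, 0.4519], [0.0178, -0.6565, -0.7541, 0.8313], [0.0, 0.0, 0.0, 1.0]]
top [[613.8357010854413, 0.0, 320.399365812075], [0.0, 613.8357010854413, 241.6377387456345], [0.0, 0.0, 1.0]] [[0.0, -0.9985, 0.0549, 0.4289], [-1.0, 0.0004, 0.0077, -0.0394], [-0.0077, -0.0549, -0.9985, 1.7593], [0.0, 0.0, 0.0, 1.0]]
```

View pics/scene0.png

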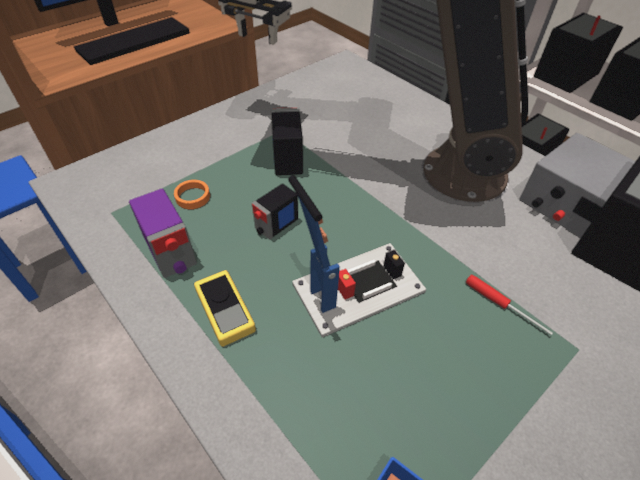

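View pics/top0.png

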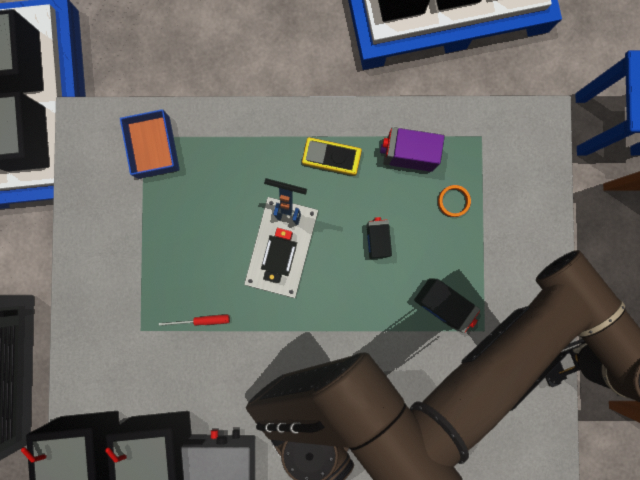

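Candidates, as scene / top pixels:
- **Small black-blue block:** (277,211) / (378,239).
- **Larger black block:** (287,142) / (446,303).
- **Purple block:** (160,220) / (413,149).

The first fits the description: it isn't purple and is the smaller of the black ones. The red block is at the far (hinge) end, scene (346,284) / top (283,233). I'll confirm with an enlarged crop.

```bash
python3 - <<'E'
import cv2
a=cv2.imread("pics/top0.png")[170:310,235:425];cv2.imwrite("pics/tc.png",cv2.resize(a,None,fx=4,fy=4,interpolation=cv2.INTER_CUBIC))
a=cv2.imread("pics/scene0.png")[172:332,240:440];cv2.imwrite("pics/sc.png",cv2.resize(a,None,fx=3.75,fy=3.75,interpolation=cv2.INTER_CUBIC))
E
```

```text
(no output)
```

View pics/tc.png

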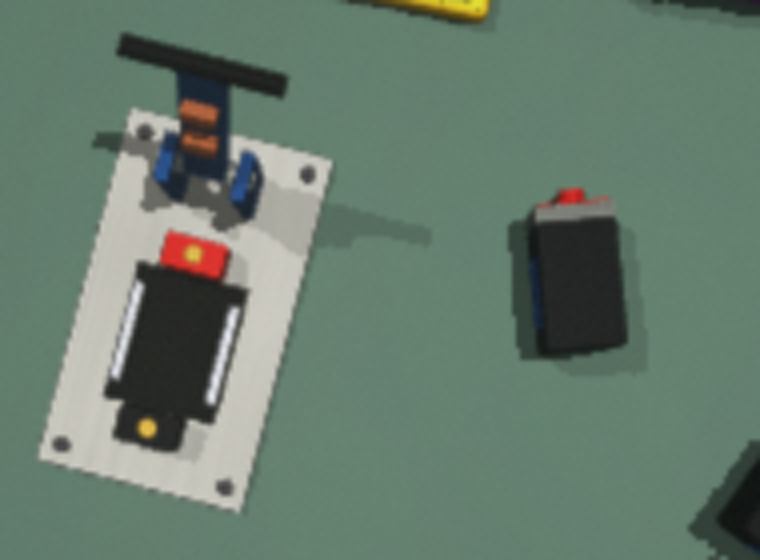

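View pics/sc.png

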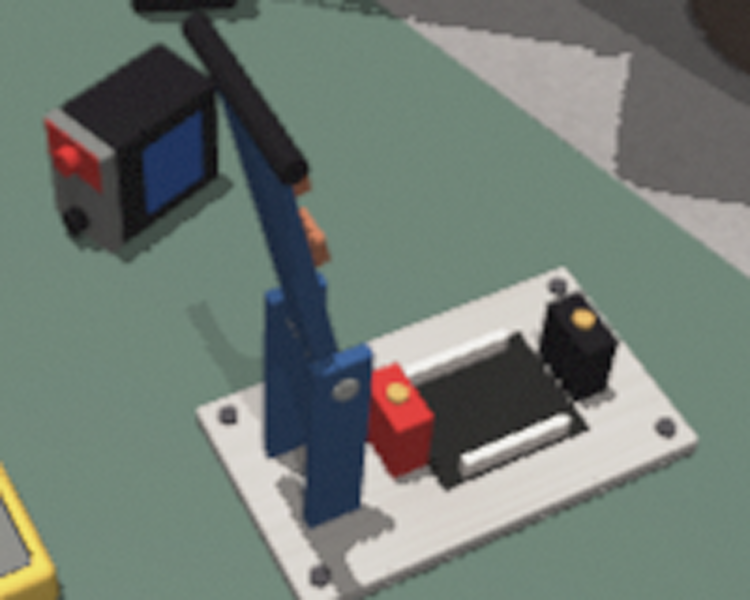

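The crops confirm it. The small black and blue block lies at top (378,239), with its red terminal at top (377,219) and scene (257,213). The fixture's red block, at the far end, has its gold dot at top (283,233). The arm is open past vertical.

```bash
cat > h.py <<'E'
import numpy as np
from scipy.optimize import least_squares
from plant import *
import cv2
T=lambda p:((p[0]+.5)/4-.5+235,(p[1]+.5)/4-.5+170)
S=lambda p:((p[0]+.5)/3.75-.5+240,(p[1]+.5)/3.75-.5+172)
def proj(c,X):
    M=np.linalg.inv(c["cam_to_world"]); q=c["mtx"]@(M[:3,:3]@np.asarray(X).T+M[:3,3:]); return (q[:2]/q[2]).T
def tri(cs,ps):
    f=lambda X:np.concatenate([proj(c,[X])[0]-p for c,p in zip(cs,ps)])
    r=least_squares(f,[.5,-.1,.05]);return r.x,np.abs(r.fun).max()
E
python3 - <<'E'
from h import *
t,s=camera("top"),camera("scene")
B={"redterm":((571,193),(64,156)),"topL":((536,207),(112,150)),"topR":((612,200),(47,118)),"footR":((627,341),(160,45)),"footL":((541,350),(217,90)),
"reddot":((193,254),(397,392)),"blackdot":((147,428),(583,319)),"hL":((121,45),(292,168)),"hR":((286,85),(195,25)),"pl1":((242,512),(565,268)),"pl2":((38,457),(697,440)),"pl3":((332,160),(200,410))}
for k,(a,b) in B.items():
    x,e=tri((t,s),(T(a),S(b)));print(k,(x*1000).round(1),round(e,2))
bp=[((60,0,73)),(50,28,90),(50,-28,90),(-50,-28,90),(-50,28,90)]
def fit(names,pts):
    P=np.array(pts)/1000.
    def w(q):
        c,n=np.cos(q[2]),np.sin(q[2]);return np.c_[q[0]+c*P[:,0]-n*P[:,1],q[1]+n*P[:,0]+c*P[:,1],P[:,2]]
    f=lambda q:np.r_[(proj(t,w(q))-[T(B[k][0]) for k in names]).ravel(),(proj(s,w(q))-[S(B[k][1]) for k in names]).ravel()]
    r=least_squares(f,[.5,-.1,0],loss="soft_l1");return r.x,f(r.x).round(1)
q,r=fit(list(B)[:5],bp);print("bat",q[:2]*1000,np.degrees(q[2]),r)
q,r=fit(["reddot","blackdot","pl1","pl2","pl3"],[(62,0,64),(-62,0,64),(-105,-75,14),(-105,75,14),(155,-75,14)]);print("fix",q[:2]*1000,np.degrees(q[2]),r)
E
```

```text
redterm [ 587.  -183.2   79.2] 0.14
topL [ 572.7 -155.3   97.2] 1.07
topR [ 580.6 -209.8   88.3] 0.12
footR [ 484.1 -219.2   87.3] 0.27
footL [ 479.8 -162.4   85.3] 0.5
reddot [546.1  76.9  66.9] 0.17
blackdot [425.9 108.3  65.8] 0.15
hL [650.3 100.2 337.4] 0.44
hR [625.6   5.1 336.2] 0.11
pl1 [365.3  46.6  10.7] 0.3
pl2 [405.  190.6  13.2] 0.06
pl3 [615.7 -17.1  12.2] 0.36
bat [ 529.15210569 -187.03268337] 4.592428952659335 [-0.4 -0.6 -1.1 -0.3  0.4 -0.2 -0.2  1.1  0.8  0.5 -0.1  2.5 -2.2  3.
 -0.7 -0.7  0.6 -1.2  1.2 -2. ]
fix [486.07709956  92.78756979] -14.565481181055706 [ 0.1 -0.1  0.2 -0.2 -0.3  0.2 -0.4  0.6  0.3 -0.3  0.2  0.9 -0.   0.6
 -0.2 -0.9  1.  -0.3 -1.4 -0.6]
```

Call:
send_rows:
  series:
    - [[160,222,0],-8,0]
    - [[319,445,0],-16.5,0]
    - [[319,445,0],-16.5,0]
    - [[319,445,0],-16.5,0]
    - [[319,445,0],-16.5,0]
    - [[319,445,0],-16.5,0]
    - [[319,445,0],-16.5,0]
    - [[319,445,0],-16.5,0]
    - [[319,445,0],-16.5,0]
    - [[319,445,0],-16.5,0]
    - [[319,445,0],-16.5,0]
    - [[319,445,0],-16.5,0]

```text
t: 1.7
eef_pos: [0.561, -0.1857, 0.2266]
tool_rot: [-3.142, -0.0, -3.063]
contact_force: [-0.9, 0.2, -0.8]
grip_width: 0.0879
grasp_force: 0.0
```

Call:
send_rows:
  series:
    - [[1,1,-50],0,0]
    - [[1,1,-90],0,0]
    - [[1,1,-120],0,0]
    - [[1,1,-150],0,0]
    - [[1,1,-175],0,0]
    - [[1,1,-196],0,0]
    - [[1,1,-196],0,0]
    - [[1,1,-196],0,0]

```text
t: 2.7
eef_pos: [0.563, -0.1846, 0.0315]
tool_rot: [-3.141, 0.001, -3.062]
contact_force: [0.1, 0.2, -0.6]
grip_width: 0.0874
grasp_force: 0.0
```

Call:
send_rows:
  series:
    - [[0,0,0],0,60]
    - [[0,0,0],0,110]
    - [[0,0,0],0,160]
    - [[0,0,0],0,160]
    - [[0,0,0],0,160]
    - [[0,0,0],0,160]
    - [[0,0,0],0,160]
    - [[0,0,0],0,160]
  force: 12

```text
t: 3.7
eef_pos: [0.5628, -0.1838, 0.0308]
tool_rot: [-3.142, 0.0, -3.062]
contact_force: [-1.3, 1.6, 4.8]
grip_width: 0.0555
grasp_force: 12.0
```

Call:
send_rows:
  series:
    - [[-7,-0.6,11],0,160]
    - [[-16,-1.3,21],0,160]
    - [[-26,-2,29],0,160]
    - [[-36,-2.9,36],0,160]
    - [[-48,-3.8,42],0,160]
    - [[-60,-4.8,46],0,160]
    - [[-60,-4.8,46],0,160]
    - [[-60,-4.8,46],0,160]

```text
t: 4.7
eef_pos: [0.5029, -0.1887, 0.0766]
tool_rot: [-3.141, 0.0, -3.062]
contact_force: [-0.1, 0.7, -4.7]
grip_width: 0.0559
grasp_force: 12.0
```

```bash
python3 - <<'E'
from h import *
a=camera("scene")["pixels"][120:280,200:400];cv2.imwrite("pics/s2.png",cv2.resize(a,None,fx=3,fy=3))
E
```

```text
(no output)
```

View pics/s2.png

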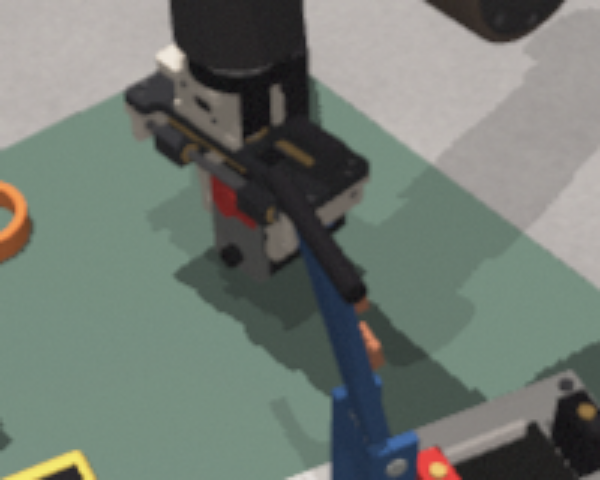

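The battery was lifted without turning, because the 12 N grip holds it against rotation. I'll put it back down and regrip nearer the top with less force.

Call:
send_rows:
  series:
    - [[12,1,-10],0,160]
    - [[24,2,-20],0,160]
    - [[36,3,-30],0,160]
    - [[48,4,-38],0,160]
    - [[54,4.4,-42],0,160]
    - [[60,4.8,-44],0,160]
    - [[60,4.8,-46],0,160]
    - [[60,4.8,-46],0,160]
    - [[60,4.8,-46],0,160]

```text
t: 5.88
eef_pos: [0.5631, -0.1839, 0.0312]
tool_rot: [-3.141, 0.001, -3.062]
contact_force: [2.3, 0.1, -0.6]
grip_width: 0.0563
grasp_force: 12.0
```

Call:
send_rows:
  series:
    - [[0,0,0],0,80]
    - [[0,0,0],0,30]
    - [[0,0,0],0,30]
    - [[4,0,1],0,30]
    - [[8,0.5,1],0,30]
    - [[8,0.5,1],0,30]
    - [[8,0.5,1],0,160]
    - [[8,0.5,1],0,160]
    - [[8,0.5,1],0,160]
    - [[8,0.5,1],0,160]
    - [[8,0.5,1],0,160]
    - [[8,0.5,1],0,160]
  force: 5

```text
t: 7.38
eef_pos: [0.5706, -0.1833, 0.0316]
tool_rot: [3.142, -0.0, -3.062]
contact_force: [-0.6, 1.5, 0.5]
grip_width: 0.0558
grasp_force: 5.0
```

Call:
send_rows:
  series:
    - [[-4,-0.3,7],0,160]
    - [[-9,-0.7,14],0,160]
    - [[-16,-1.3,22],0,160]
    - [[-22,-1.8,28],0,160]
    - [[-29,-2.3,34],0,160]
    - [[-37,-3,39],0,160]
    - [[-37,-3,39],0,160]
    - [[-37,-3,39],0,160]

```text
t: 8.38
eef_pos: [0.5342, -0.1864, 0.071]
tool_rot: [-3.141, 0.001, -3.062]
contact_force: [-0.0, 1.2, 1.2]
grip_width: 0.0557
grasp_force: 5.0
```

```bash
python3 - <<'E'
from h import *
a=camera("scene")["pixels"][150:250,240:330];cv2.imwrite("pics/s3.png",cv2.resize(a,None,fx=5,fy=5))
E
```

```text
(no output)
```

View pics/s3.png

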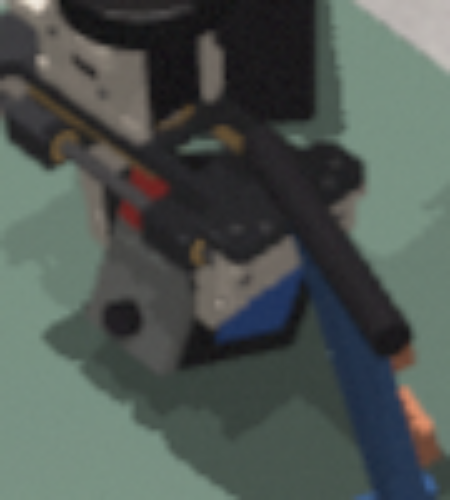

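The lower edge of the side now slopes differently, so the battery is pivoting in the grip. I'll carry on along the arc.

Call:
send_rows:
  series:
    - [[-8,-0.6,4],0,160]
    - [[-16,-1.3,8],0,160]
    - [[-25,-2,11],0,160]
    - [[-34,-2.7,13],0,160]
    - [[-43,-3.4,15],0,160]
    - [[-52,-4.2,16],0,160]
    - [[-61,-4.9,15.5],0,160]
    - [[-70,-5.6,15],0,160]
    - [[-79,-6.4,13],0,160]
    - [[-79,-6.4,13],0,160]

```text
t: 9.68
eef_pos: [0.4532, -0.1928, 0.0833]
tool_rot: [3.141, -0.002, -3.062]
contact_force: [-1.9, -0.1, -0.0]
grip_width: 0.0559
grasp_force: 5.0
```

```bash
python3 - <<'E'
from h import *
a=camera("scene")["pixels"][120:240,240:350];cv2.imwrite("pics/s4.png",cv2.resize(a,None,fx=5,fy=5))
E
```

```text
(no output)
```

View pics/s4.png

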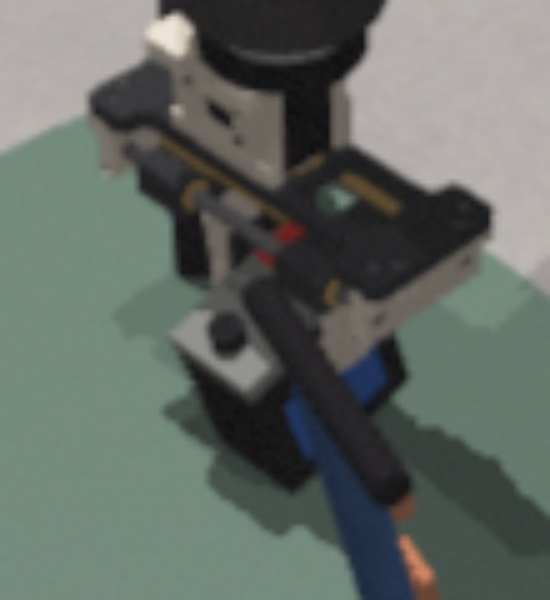

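The battery leans about 65–75°, with its grey top facing up and its black terminal on the far side. I'll finish the last part of the arc.

Call:
send_rows:
  series:
    - [[-7,-0.6,-2],0,160]
    - [[-13,-1,-4],0,160]
    - [[-20,-1.6,-7],0,160]
    - [[-26,-2,-10],0,160]
    - [[-28,-2.2,-12],0,160]
    - [[-28,-2.2,-13],0,160]
    - [[-28,-2.2,-13],0,160]
    - [[-28,-2.2,-13],0,160]

```text
t: 10.72
eef_pos: [0.4261, -0.1949, 0.0706]
tool_rot: [3.141, -0.001, -3.062]
contact_force: [-4.5, 2.5, 4.9]
grip_width: 0.0563
grasp_force: 5.0
```

```bash
python3 - <<'E'
from h import *
a=camera("scene")["pixels"][120:240,240:350];b=camera("top")["pixels"][190:310,330:440]
cv2.imwrite("pics/s5.png",cv2.resize(cv2.hconcat([a,b]),None,fx=3.6,fy=3.6))
E
```

```text
(no output)
```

View pics/s5.png

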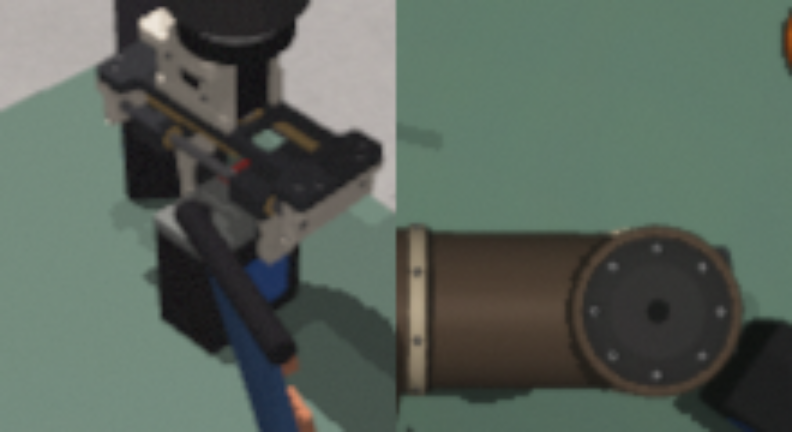

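It's standing, with the table carrying the load. I'll release it, back off and measure it numerically.

Call:
send_rows:
  series:
    - [[0,0,1],0,100]
    - [[0,0,1],0,60]
    - [[0,0,1],0,20]
    - [[0,0,1],0,0]
    - [[0,0,20],0,0]
    - [[0,0,60],0,0]
    - [[0,0,110],0,0]
    - [[0,0,160],0,0]
    - [[30,60,180],0,0]
    - [[60,120,180],0,0]
    - [[90,180,180],0,0]
    - [[90,220,180],0,0]

```text
t: 12.32
eef_pos: [0.5178, 0.0271, 0.2505]
tool_rot: [-3.141, 0.0, -3.062]
contact_force: [0.2, -0.4, 0.1]
grip_width: 0.0875
grasp_force: 0.0
```

```bash
python3 - <<'E'
from h import *
print(observe()["eef_pos"])
cs=[camera("top"),camera("scene")]
for c,n in zip(cs,("t6","s6")):
    cv2.imwrite(f"pics/{n}.png",c["pixels"]);h=cv2.cvtColor(c["pixels"],cv2.COLOR_BGR2HSV)
    print(n,"pred red,black,mid:",proj(c,[[.404,-.197,.11],[.46,-.192,.11],[.432,-.1945,.1]]).round(1).tolist())
    m=(((h[...,0]<6)|(h[...,0]>174))&(h[...,1]>150)&(h[...,2]>90)).astype('u1')
    k,_,st,ce=cv2.connectedComponentsWithStats(m)
    for i in range(1,k):
        if st[i,4]>8:print("red",st[i].tolist(),ce[i].round(1))
    p=proj(c,[[.432,-.1945,.1]])[0]
    g=((h[...,1]<40)&(h[...,2]>70)).astype('u1');k,_,st,ce=cv2.connectedComponentsWithStats(g)
    for i in range(1,k):
        if st[i,4]>30 and np.hypot(*(ce[i]-p))<40:print("grey",st[i].tolist(),ce[i].round(1))
E
```

```text
[0.51779061 0.02714822 0.25050681]
t6 pred red,black,mid: [[384.0, 284.7], [382.0, 263.8], [382.6, 274.3]]
red [383, 131, 8, 18, 66] [386.5 141.2]
red [375, 278, 19, 12, 206] [383.9 283.6]
red [469, 317, 8, 10, 39] [473.1 322.5]
red [211, 432, 5, 6, 29] [212.9 434.4]
red [21, 448, 14, 14, 88] [ 27.4 454.5]
red [105, 448, 13, 14, 83] [111.2 454.6]
grey [372, 256, 23, 28, 412] [382.9 267.2]
s6 pred red,black,mid: [[312.7, 167.4], [296.4, 178.1], [304.7, 175.8]]
red [301, 164, 17, 14, 137] [310.2 170.4]
red [553, 210, 12, 10, 72] [558.5 214.9]
red [152, 229, 36, 25, 492] [169.7 241.4]
red [338, 270, 18, 29, 322] [346.  284.6]
red [466, 275, 44, 33, 500] [487.5 290.9]
grey [294, 139, 11, 19, 91] [298.5 147.7]
grey [317, 156, 46, 25, 327] [342.2 167.9]
grey [279, 161, 48, 28, 447] [305.  176.4]
```

```bash
python3 - <<'E'
from h import *
c=camera("top");a=c["pixels"];h=cv2.cvtColor(a,cv2.COLOR_BGR2HSV)
m=(((h[...,0]<6)|(h[...,0]>174))&(h[...,1]>150)&(h[...,2]>90)|((h[...,1]<40)&(h[...,2]>70))).astype('u1')
m[:250]=0;m[296:]=0;m[:,:368]=0;m[:,399:]=0
p=cv2.findNonZero(m);r=cv2.minAreaRect(p);print(r)
P=np.array(r[0])
f=lambda q:proj(c,[[q[0],q[1],.1]])[0]-P
print(least_squares(f,[.43,-.19]).x)
print(((.1-c["cam_to_world"][2,3])/-613.8))
E
```

```text
((383.1683349609375, 273.1831359863281), (34.428287506103516, 20.59726905822754), 84.2894058227539)
[ 0.43491032 -0.19595293]
0.002703290524823507
```

Call:
send_rows:
  series:
    - [[-40,-120,0],0,0]
    - [[-83,-223,0],0,0]
    - [[-83,-223,0],0,0]
    - [[-83,-223,0],0,0]
    - [[-83,-223,0],0,0]
    - [[-83,-223,0],0,0]
    - [[-83,-223,0],0,0]

```text
t: 13.35
eef_pos: [0.4339, -0.1975, 0.2506]
tool_rot: [3.142, 0.0, -3.061]
contact_force: [0.1, -0.1, 0.5]
grip_width: 0.0876
grasp_force: 0.0
```

Call:
send_rows:
  series:
    - [[1,1.5,-60],0,0]
    - [[1,1.5,-110],0,0]
    - [[1,1.5,-150],0,0]
    - [[1,1.5,-175],0,0]
    - [[1,1.5,-194],0,0]
    - [[1,1.5,-194],0,0]
    - [[1,1.5,-194],0,80]
    - [[1,1.5,-194],0,160]
    - [[1,1.5,-194],0,160]
    - [[1,1.5,-194],0,160]
    - [[1,1.5,-194],0,160]
    - [[1,1.5,-194],0,160]
  force: 40

```text
t: 14.85
eef_pos: [0.435, -0.1963, 0.0571]
tool_rot: [3.142, 0.001, -3.062]
contact_force: [-1.4, 3.4, 6.6]
grip_width: 0.0556
grasp_force: 40.0
```

Call:
send_rows:
  series:
    - [[0,0,0],0,160]
    - [[0,0,15],0,160]
    - [[0,0,40],0,160]
    - [[0,0,80],0,160]
    - [[0,0,120],0,160]
    - [[0,0,160],0,160]
    - [[0,0,160],0,160]
    - [[0,0,160],0,160]

```text
t: 15.85
eef_pos: [0.4335, -0.1962, 0.2152]
tool_rot: [3.14, -0.002, -3.062]
contact_force: [-0.5, -0.6, -6.0]
grip_width: 0.0559
grasp_force: 40.0
```

Call:
send_rows:
  series:
    - [[0,0,0],10,160]
    - [[0,0,0],20,160]
    - [[0,0,0],30,160]
    - [[0,0,0],40,160]
    - [[0,0,0],50,160]
    - [[0,0,0],60,160]
    - [[0,0,0],70,160]
    - [[0,0,0],80,160]
    - [[0,0,0],90,160]
    - [[0,0,0],100,160]
    - [[0,0,0],100,160]

```text
t: 17.23
eef_pos: [0.4336, -0.1963, 0.2147]
tool_rot: [3.138, 0.001, -1.318]
contact_force: [-0.7, -0.9, -4.1]
grip_width: 0.0558
grasp_force: 40.0
```

Call:
send_rows:
  series:
    - [[6,30,0],10,160]
    - [[12,65,0],20,160]
    - [[18,100,0],30,160]
    - [[25,135,0],40,160]
    - [[32,170,0],50,160]
    - [[38,205,0],60.9,160]
    - [[44,240,0],60.9,160]
    - [[50,275,0],60.9,160]
    - [[52,289,0],60.9,160]
    - [[52,289,0],60.9,160]
    - [[52,289,0],60.9,160]
    - [[52,289,0],60.9,160]

```text
t: 18.73
eef_pos: [0.4864, 0.0917, 0.2165]
tool_rot: [3.141, 0.0, -0.255]
contact_force: [-0.1, 1.1, -4.7]
grip_width: 0.0558
grasp_force: 40.0
```

```bash
python3 - <<'E'
from plant import *
import numpy as np
o=observe();print(o["eef_pos"],np.degrees(o["tool_rot"]),o["joint_positions"].round(2))
E
```

```text
[0.48644227 0.09171392 0.21646047] [ 1.79987314e+02  1.34464921e-02 -1.46228586e+01] [ 0.58  0.07 -0.39 -0.   -1.11  0.73]
```

Call:
send_rows:
  series:
    - [[0,1,-30],0,160]
    - [[0,1,-60],0,160]
    - [[0,1,-90],0,160]
    - [[0,1,-110],0,160]
    - [[0,1,-122],0,160]
    - [[0,1,-126],0,160]
    - [[0,1,-130],0,160]
    - [[0,1,-134],0,160]
    - [[0,1,-137],0,160]
    - [[0,1,-137],0,160]

```text
t: 19.98
eef_pos: [0.4866, 0.0936, 0.0795]
tool_rot: [3.142, 0.0, -0.253]
contact_force: [-0.4, 0.3, -3.6]
grip_width: 0.0557
grasp_force: 40.0
```

Inside the lips with no contact. I'll lower the last 8 mm slowly.

Call:
send_rows:
  series:
    - [[0,0,-2],0,160]
    - [[0,0,-4],0,160]
    - [[0,0,-6],0,160]
    - [[0,0,-7],0,160]
    - [[0,0,-8],0,160]
    - [[0,0,-8.5],0,160]
    - [[0,0,-8.5],0,160]

```text
t: 20.85
eef_pos: [0.4867, 0.0935, 0.0711]
tool_rot: [3.142, -0.0, -0.253]
contact_force: [-0.4, -0.9, -3.6]
grip_width: 0.0556
grasp_force: 40.0
```

Call:
send_rows:
  series:
    - [[0,0,-0.5],0,160]
    - [[0,0,-1],0,160]
    - [[0,0,-1.5],0,160]
    - [[0,0,-1.5],0,160]

```text
t: 21.35
eef_pos: [0.4868, 0.0935, 0.071]
tool_rot: [-3.141, -0.001, -0.253]
contact_force: [-7.1, -2.4, 13.9]
grip_width: 0.0556
grasp_force: 40.0
```

The battery is seated: contact came at exactly the expected height, foot plus 14 mm. I'll ease the grip, release and rise.

Call:
send_rows:
  series:
    - [[0,0,0],0,160]
    - [[0,0,0],0,160]
    - [[0,0,0.5],0,100]
    - [[0,0,0.5],0,60]
    - [[0,0,0.5],0,20]
    - [[0,0,0.5],0,0]
    - [[0,0,0.5],0,0]
    - [[0,0,15],0,0]
    - [[0,0,50],0,0]
    - [[0,0,100],0,0]
    - [[0,0,150],0,0]
    - [[0,0,200],0,0]
  force: 5

```text
t: 22.85
eef_pos: [0.4864, 0.0933, 0.2726]
tool_rot: [-3.141, -0.001, -0.253]
contact_force: [1.7, 0.9, -0.3]
grip_width: 0.0876
grasp_force: 0.0
```

Call:
send_rows:
  series:
    - [[0,0,60],0,120]
    - [[0,0,120],0,255]
    - [[0,0,150],0,255]
    - [[0,0,150],0,255]
    - [[-60,15,150],0,255]
    - [[-60,15,150],0,255]
    - [[-60,15,150],0,255]

```text
t: 23.72
eef_pos: [0.4262, 0.1085, 0.4196]
tool_rot: [-3.141, -0.0, -0.253]
contact_force: [0.5, -0.4, 0.2]
grip_width: 0.0231
grasp_force: 0.0
```

```bash
python3 - <<'E'
from h import *
c=camera("scene");b=camera("top")
cv2.imwrite("pics/s8.png",cv2.resize(cv2.hconcat([c["pixels"][190:330,270:430],b["pixels"][170:310,220:380]]),None,fx=2.5,fy=2.5,interpolation=cv2.INTER_CUBIC))
E
```

```text
(no output)
```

View pics/s8.png

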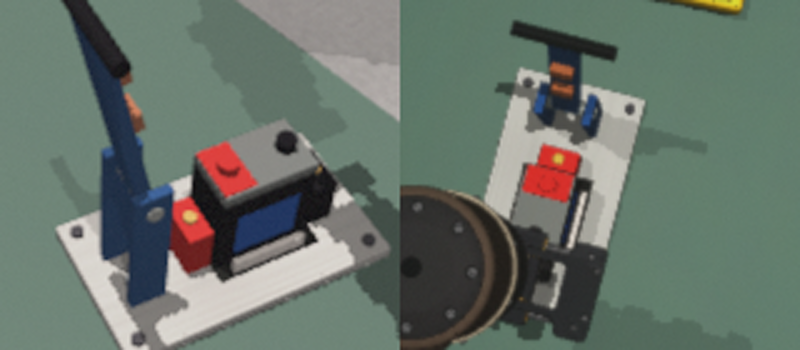

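The battery stands seated, with its red terminal at the red block: scene crop (228,168), top crop (548,185). Next, the contact arm: I'll go over and behind the handle with the fingers closed.

Call:
send_rows:
  series:
    - [[60,-16,0],0,255]
    - [[120,-31,0],0,255]
    - [[180,-47,0],0,255]
    - [[249,-65,0],0,255]
    - [[249,-65,0],0,255]
    - [[249,-65,0],0,255]
    - [[249,-65,0],0,255]
    - [[249,-65,0],0,255]

```text
t: 24.82
eef_pos: [0.6747, 0.0439, 0.4212]
tool_rot: [-3.14, -0.002, -0.253]
contact_force: [0.5, 0.0, 1.0]
grip_width: 0.0004
grasp_force: 0.0
```

Call:
send_rows:
  series:
    - [[0,0,-50],0,255]
    - [[0,0,-93],0,255]
    - [[0,0,-93],0,255]
    - [[0,0,-93],0,255]

```text
t: 25.32
eef_pos: [0.6762, 0.0437, 0.3296]
tool_rot: [-3.141, -0.003, -0.253]
contact_force: [0.6, -0.1, 1.2]
grip_width: 0.0009
grasp_force: 0.0
```

Call:
send_rows:
  series:
    - [[-15,4,0],0,255]
    - [[-26,7,1],0,255]
    - [[-36,9,1],0,255]
    - [[-46,12,2],0,255]
    - [[-56,14.5,2],0,255]
    - [[-65,16.5,2],0,255]
    - [[-73,18.5,2],0,255]
    - [[-81,20.5,2],0,255]
    - [[-88,22.5,2],0,255]
    - [[-96,24.5,2],0,255]

```text
t: 26.58
eef_pos: [0.5791, 0.0681, 0.3283]
tool_rot: [3.141, 0.001, -0.254]
contact_force: [0.7, 0.1, 0.4]
grip_width: 0.0007
grasp_force: 0.4
```

Call:
send_rows:
  series:
    - [[-8,2,-1],0,255]
    - [[-16,4,-2],0,255]
    - [[-24,6,-3],0,255]
    - [[-32,8.5,-4],0,255]
    - [[-40,10.5,-6],0,255]
    - [[-48,12.5,-8],0,255]
    - [[-55,14.5,-10],0,255]
    - [[-62,16.3,-13],0,255]
    - [[-71,18.6,-15],0,255]
    - [[-80,21,-18],0,255]
    - [[-88,23.3,-21],0,255]
    - [[-96,25.5,-25],0,255]

```text
t: 28.08
eef_pos: [0.4832, 0.0937, 0.3034]
tool_rot: [-3.141, -0.0, -0.254]
contact_force: [-0.8, -0.7, -0.0]
grip_width: 0.0005
grasp_force: 0.0
```

```bash
python3 - <<'E'
from h import *
c=camera("scene");cv2.imwrite("pics/s9.png",c["pixels"])
# dark handle ends: predicted scene pixels of handle centre for several angles, and brightness there
e=np.array([.9678,-.2516]);n=np.array([.2516,.9678])
for d in range(0,110,5):
    th=np.radians(d);X=.115-.2*np.cos(th);Z=.14+.2*np.sin(th)
    p=[np.r_[np.array([.4861,.0928])+e*X+n*y,Z] for y in(-.045,-.03,.03,.045)]
    u=proj(c,p).round().astype(int);print(d,[int(c["pixels"][v,w].max()) for w,v in u],end="; ")
E
```

```text
0 [123, 123, 139, 140]; 5 [157, 158, 121, 122]; 10 [72, 158, 161, 128]; 15 [73, 173, 161, 160]; 20 [73, 75, 155, 159]; 25 [73, 71, 156, 156]; 30 [97, 53, 23, 157]; 35 [107, 82, 25, 40]; 40 [108, 110, 26, 24]; 45 [28, 105, 23, 27]; 50 [105, 33, 75, 45]; 55 [184, 158, 74, 73]; 60 [186, 182, 186, 73]; 65 [186, 187, 178, 84]; 70 [186, 190, 182, 179]; 75 [186, 188, 140, 141]; 80 [170, 141, 141, 123]; 85 [140, 138, 123, 122]; 90 [140, 141, 123, 123]; 95 [84, 140, 139, 141]; 100 [134, 140, 140, 140]; 105 [140, 141, 141, 141];
```

The handle is now at about 45°, below the self-sinking limit. I'll back off upward and let it sink.

Call:
send_rows:
  series:
    - [[0,0,40],0,255]
    - [[0,0,90],0,255]
    - [[-40,-60,90],0,255]
    - [[-80,-120,90],0,255]
    - [[-80,-180,90],0,255]
    - [[-80,-180,90],0,255]
    - [[-80,-180,90],0,255]
    - [[-80,-180,90],0,255]
    - [[-80,-180,90],0,255]
    - [[-80,-180,90],0,255]
    - [[-80,-180,90],0,255]
    - [[-80,-180,90],0,255]

```text
t: 29.62
eef_pos: [0.4037, -0.0862, 0.3935]
tool_rot: [3.142, 0.0, -0.253]
contact_force: [0.4, -0.2, -0.2]
grip_width: 0.0005
grasp_force: 0.0
```

Call:
send_rows:
  series:
    - [[0,0,0],0,255]
    - [[0,0,0],0,255]
    - [[0,0,0],0,255]
    - [[0,0,0],0,255]
    - [[0,0,0],0,255]
    - [[0,0,0],0,255]
    - [[0,0,0],0,255]
    - [[0,0,0],0,255]
    - [[0,0,0],0,255]
    - [[0,0,0],0,255]
    - [[0,0,0],0,255]
    - [[0,0,0],0,255]

```text
t: 31.12
eef_pos: [0.4037, -0.0864, 0.3936]
tool_rot: [-3.142, -0.0, -0.254]
contact_force: [0.4, 0.0, 0.0]
grip_width: -0.0001
grasp_force: 0.0
```

Call:
send_rows:
  series:
    - [[0,0,0],0,255]
    - [[0,0,0],0,255]
    - [[0,0,0],0,255]
    - [[0,0,0],0,255]
    - [[0,0,0],0,255]
    - [[0,0,0],0,255]
    - [[0,0,0],0,255]
    - [[0,0,0],0,255]
    - [[0,0,0],0,255]
    - [[0,0,0],0,255]
    - [[0,0,0],0,255]
    - [[0,0,0],0,255]

```text
t: 32.62
eef_pos: [0.4037, -0.0864, 0.3936]
tool_rot: [-3.142, -0.0, -0.254]
contact_force: [0.4, -0.6, -0.3]
grip_width: 0.0002
grasp_force: 0.0
```

```bash
python3 - <<'E'
from h import *
c=camera("scene");b=camera("top")
cv2.imwrite("pics/s10.png",cv2.resize(cv2.hconcat([c["pixels"][190:330,270:430],b["pixels"][170:310,220:380]]),None,fx=2.5,fy=2.5,interpolation=cv2.INTER_CUBIC))
e=np.array([.9678,-.2516]);n=np.array([.2516,.9678])
for d in range(-4,60,4):
    th=np.radians(d);X=.115-.2*np.cos(th);Z=.14+.2*np.sin(th)
    p=[np.r_[np.array([.4861,.0928])+e*X+n*y,Z] for y in(-.045,-.03,.03,.045)]
    print(d,[int(c["pixels"][v,w].max()) for w,v in proj(c,p).round().astype(int)],end="; ")
E
```

```text
-4 [92, 118, 54, 66]; 0 [29, 37, 37, 35]; 4 [158, 151, 112, 96]; 8 [171, 165, 139, 130]; 12 [161, 169, 174, 176]; 16 [149, 171, 175, 172]; 20 [149, 150, 170, 172]; 24 [148, 151, 170, 171]; 28 [150, 151, 168, 173]; 32 [152, 150, 172, 166]; 36 [151, 153, 168, 166]; 40 [151, 152, 173, 173]; 44 [150, 148, 166, 172]; 48 [151, 151, 149, 171]; 52 [152, 152, 148, 149]; 56 [150, 150, 147, 149];
```

View pics/s10.png

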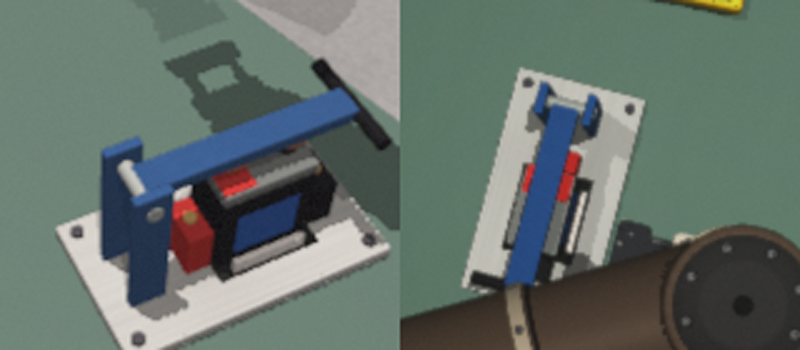

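The handle is at 0° and level, and the arm lies closed across both terminals. The battery is upright with red at the red block, and the robot is clear, so I'll hand in.

```bash
python3 -c "
from plant import *
print(close_job())"
```

```text
the job is handed in; nothing more can be done
None
```

The battery stands in the nest with its red terminal at the red block, the contact arm lies closed on the terminals, and I handed the job in at about 33 s of the 72 s, with no verdict returned.

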